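# Reverse the ratchet of a lab lift and pump its platform up to the pointer

## Task

The ratchet of the small lab lift is set to lower. Flip its orange direction lever over to the left, then swing the black handle back and forth until the top of the white platform is level with the red pointer. Work the lift only by its lever and handle, and leave the flask standing on the platform and the other things round about where they are.

Things in the scene. Friction and masses are not known exactly. Their poses are not given: they have to be found in the camera images.
- ratchet_axis (a point): Point on the upright axis of the ratchet, 60 mm above the worktop, at the centre of its toothed wheel. It belongs to the grey lift (base plate 290 x 150 mm), fixed to the worktop. Its x axis points from the ratchet to the platform and column behind it (away from the robot, within 0.2 rad), y to the left, z up.
- wheel (a joint): Angle of the steel toothed wheel (85 mm across, 18 teeth, 41 to 64 mm above the worktop), rad, 0 at the start; grows clockwise seen from above and raises the platform 14 mm per rad; it stays where it is left. Lever leaning left: leftward swings of the handle turn the wheel up, rightward swings click back idle. Lever leaning right: rightward swings turn it down, leftward ones are idle.
- grip (a point): Middle of the black upright grip at the end of the swinging handle: a post 24 mm in diameter and 80 mm tall (38 to 118 mm above the worktop, this point at 78 mm), 155 mm from the ratchet axis, on a flat steel arm (26 mm wide, 30 to 38 mm above the worktop) that swings level about that axis. About 4 to 5 N moves it idle, 8 to 10 N when it drives. It stays where it is left.
- handle (a joint): Angle of the handle, rad, between stops at -0.8 and 0.8. 0: the arm points along -x of point ratchet_axis, towards the robot; it grows as the grip swings to the left (+y; clockwise from above). In the frame of ratchet_axis the grip is at (-0.155 cos, 0.155 sin). After each reversal up to 0.4 rad of the stroke may be lost before the pawl bites.
- lever_top (a point): Middle of the top of the orange direction lever, an upright paddle 20 mm long (along the arm), 8 mm thick, 50 to 99 mm above the worktop. It stands on the tail of the brass pawl, 34 mm from the pawl's upright pivot, which is on the arm 60 mm from the ratchet axis: about 94 mm from the axis, between wheel and grip; it swings with the arm.
- pawl (a joint): Angle of the direction lever on the arm, rad: -0.42 leans right (lower; so at the start), +0.42 leans left (raise). A light over-centre spring snaps it to either end: push the paddle sideways to the left past the middle (about 14 mm, 1 to 2 N). Pushed on past its end it swings the handle. It rocks by up to 0.25 as the pawl clicks over teeth.
- platform: White platform of the lift, 110 x 130 mm, 8 mm thick; origin at the centre of its top face, 135 mm behind the ratchet axis (along its x), 85 mm above the worktop at the start. It moves only up and down, from 20 mm below to 75 mm above its start, driven by the wheel.
- pointer_tip (a point): Tip of the red pointer (3 mm thick, this point half-way through it), fixed on a thin steel rod left of the platform. It marks the height for the platform's top face, 28 to 50 mm above where that starts.
- flask: Conical glass flask, 81 mm in diameter at its foot, 122 mm tall, standing loose on the platform; origin at the centre of its underside. It must stay there, upright, untouched.
- timer: White bench timer, 52 x 66 x 21 mm, lying on the worktop; origin at the centre of its underside. Leave alone.
- beaker: Empty glass beaker, 73 mm in diameter, 93 mm tall; origin at the centre of its underside. Leave alone.
- dish: Flat glass dish, 60 mm in diameter, 15 mm tall; origin at the centre of its underside. Leave alone.
- amber_bottle: Amber bottle with blue cap, 56 mm in diameter, 118 mm tall, standing on the worktop; origin at the centre of its underside. Leave alone.

How it is judged:
By the outcome, as a careful person would: the job done as asked, in the order asked, and still so for the second after the job is handed in, with the robot touching nothing.
It also fails if it takes over 67 s, if anything falls off the work surface, if the arm or the gripper's body presses on something with over 40 N, if the wrist force passes 120 N, or if a joint passes its speed limit or range.

## Robot

A 6-joint arm with a two-finger parallel gripper is mounted at the origin on a cart in front of the work surface, level with it; the furniture and walls round the work are solid. World frame = base frame: x ahead of the robot, y to its left, z up, the work surface at z = 0. Lengths are in m, angles in rad, forces in N, time in s.
With the tool pointing down it reaches from about 0.35 to 0.85 m from the base axis. Payload 8.1 kg.
Tool frame: the origin (TCP) lies at the centre of the arm's flange, where the gripper is bolted on; the fingertips stand 186 mm ahead of it and the grasp point (between the pads) lies 167 mm ahead of it; z points along the fingers, y is the direction in which the jaws open and shut (so a half turn about z gives the same grasp; the last joint's range is limited). The gripper opens to 93 mm and grips with 3 to 60 N. Pads are 15 mm wide; open, the fingers measure 128 mm over their backs; the gripper's body (75 mm by 188 mm) begins 65 mm behind the grasp point.
Start: joints at [1.199, 0.13, 1.488, -0, 1.523, -0.085], TCP at [0.17, 0.576, 0.405] pointing down, gripper open.
Joint ranges: [-2.96, 2.96], [-0.89, 2.26], [0.02, 2.5], [-1.34, 4.48], [0, 2.73], [-2.66, 2.66]. Speed limits (rad/s): [2.39, 2.39, 2.79, 3.14, 3.14, 3.14].

## Interface

Orientations are given as a rotation vector (axis times angle).
In Python, from plant import robot, viewer, order gives the robot as it stands.
- The arm moves only by the tool apply_moves, never from a script. Its argument "deltas" is a list of rows, each a list of 3 entries, a list of its own where there are three numbers: the finger opening in mm, from 0 to 93, then the shift along the tool's x, y, z in mm, then the turn about the tool's z in rad. In form: [[grip, [dx, dy, dz], yaw], ...]. A call has 1 to 5 rows; each row shifts and turns the commanded pose from where the row before left it, along the tool's axes as they then stand; what a row does not reach is not made up. A row lasts 1/8 s, in which the tool goes at most 62.5 mm and 10.7 degrees, less where a joint would pass 70% of its speed; a pose out of reach is approached as far as the arm can. A call is refused whole if a number of a shift passes 62.5 or a number of a turn 0.188, either way. A call with a gripper value outside its range is refused whole. The fingers move at their own pace and stop on an object; "grip_force" is the grip in N (left out, the last holds). Time passes only in rows, so rows that do not move let the fingers close. It gives the time, the measured TCP pose, the force and the opening at its end, in the units of the state.
- robot.read_state(): the state, without advancing time (a new reading comes with each control period).
- viewer.read_camera(name): name is "scene" or "top" or "wrist"; returns the picture (400x640x3 uint8, blue, green, red); there is no depth.
- viewer.get_calibration(name): a dict with "fx", "fy", "cx", "cy" (pixels), "R" (3x3) and "t" (3): a world point X has camera coordinates R X + t. Camera axes: x right, y down, z forward; pixel columns grow to the right and rows downward; lengths in m; the calibration is good to about 2 mm. The wrist camera is an equidistant fisheye: a pixel r from the principal point sees the ray r / f radians off the axis. A picture is of the moment at which its call begins: read the wrist's pose just before it. get_calibration takes no time and is no camera call; for the wrist camera it gives the pose at the moment of the call.
- order.close_job(): hands the job in, once; it reports no verdict.
The state is a dict: "t": time; "q": joint angles; "dq": joint speeds; "joint_torque": joint torques, N m; "tool_pos": TCP position; "orientation": TCP orientation; "force": force on the tool from outside, world axes, zero at the start; "wrist_torque": the same for the moment, N m; "opening": finger opening in m.
Only numpy, scipy, OpenCV 4.12 (cv2) and the standard library are available. Lean on these libraries where they do the work, as an engineer would, in place of code of your own. Each camera call takes 0.05 s, during which the arm holds its last target. There are 200 camera calls.

## Working session

There is one attempt and no reset: what is moved stays moved. The work goes in short steps, Python scripts to look and compute and a tool call to move; the robot and the scene stay as the last step left them, time stands still between calls to the robot, and variables do not carry over. Pictures are saved under pics/ and viewed, about 8 in all and at most 12, crops included, and the job is handed in when it is done.

Besides the shell and the picture viewer there is one more tool, called after ">>>" as name(argument=value, ...) on one line, values as JSON. apply_moves: Moves the arm, as the interface text tells. Its arguments: {"type":"object","properties":{"deltas":{"type":"array"},"grip_force":{"type":"number"}},"required":["deltas"]}

```bash
mkdir -p pics; ls; python3 - <<'E'
from plant import robot, viewer, order
import cv2,numpy as np
s=robot.read_state(); print({k:np.round(v,3).tolist() for k,v in s.items()})
for n in("scene","top"):
    im=viewer.read_camera(n); cv2.imwrite(f"pics/{n}0.png",im)
    c=viewer.get_calibration(n); print(n,{k:np.round(v,4).tolist() for k,v in c.items()})
E
```

```text
pics
{'t': 0.0, 'q': [1.199, 0.131, 1.489, -0.0, 1.523, -0.085], 'dq': [-0.0, 0.0, -0.001, 0.001, -0.001, -0.001], 'joint_torque': [-0.002, -55.986, -49.175, 0.077, 0.036, -0.0], 'tool_pos': [0.17, 0.575, 0.404], 'orientation': [-0.449, -3.109, 0.003], 'force': [-1.209, -0.616, 0.22], 'wrist_torque': [-0.012, -0.026, -0.092], 'opening': 0.093}
scene {'fx': 439.0833, 'fy': 439.0833, 'cx': 317.0649, 'cy': 202.1162, 'R': [[-0.5408, 0.8408, 0.0237], [0.4544, 0.3158, -0.833], [-0.7078, -0.4397, -0.5528]], 't': [0.2303, -0.207, 1.7886]}
top {'fx': 421.9588, 'fy': 421.9588, 'cx': 317.3459, 'cy': 196.1567, 'R': [[0.0259, -0.9996, -0.0136], [-0.9961, -0.0247, -0.0845], [0.0841, 0.0157, -0.9963]], 't': [0.1017, 0.5885, 1.0564]}
```

View pics/scene0.png

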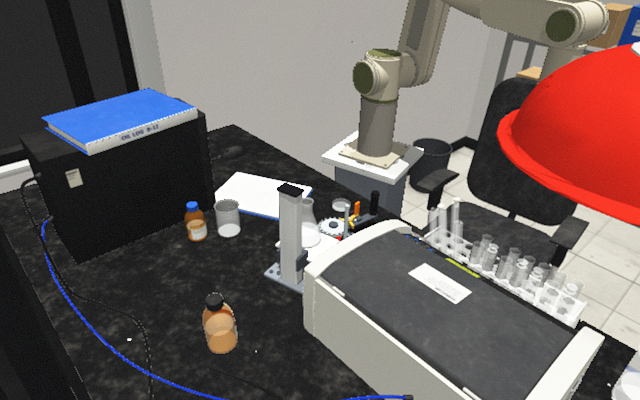

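View pics/top0.png

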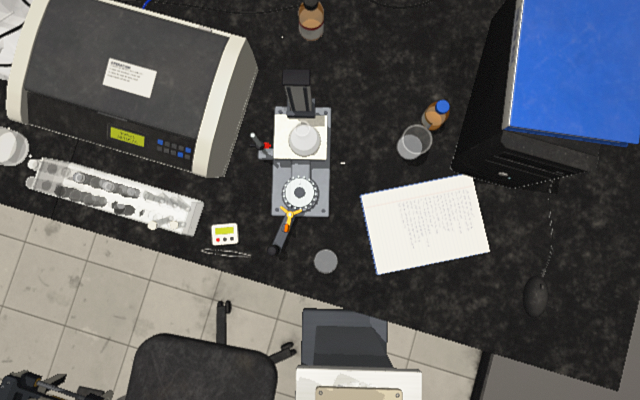

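The scene view has the lift at about (310,230). In the top view the wheel is at about (300,193), the handle runs to about (278,245), the red pointer is at about (262,150), the dish at (325,261) and the timer at (225,234). Next I'll enlarge those areas.

```bash
python3 - <<'E'
import cv2,numpy as np
a=cv2.imread("pics/top0.png")[125:275,235:345]; b=cv2.imread("pics/scene0.png")[175:295,260:400]
a=cv2.resize(a,None,fx=4,fy=4,interpolation=cv2.INTER_CUBIC); b=cv2.resize(b,None,fx=5,fy=5,interpolation=cv2.INTER_CUBIC)
cv2.imwrite("pics/topc.png",a);cv2.imwrite("pics/scenec.png",b)
E
```

```text
(no output)
```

View pics/topc.png

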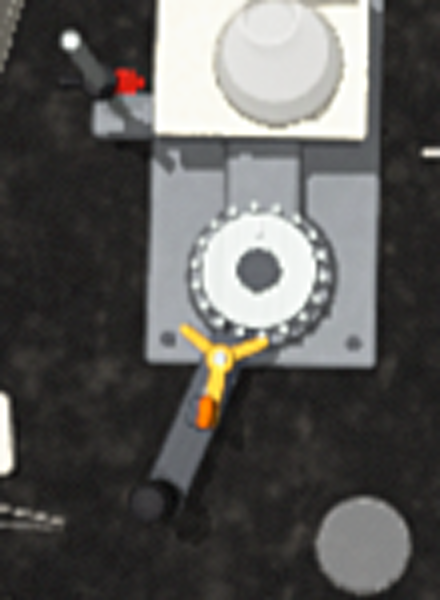

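View pics/scenec.png

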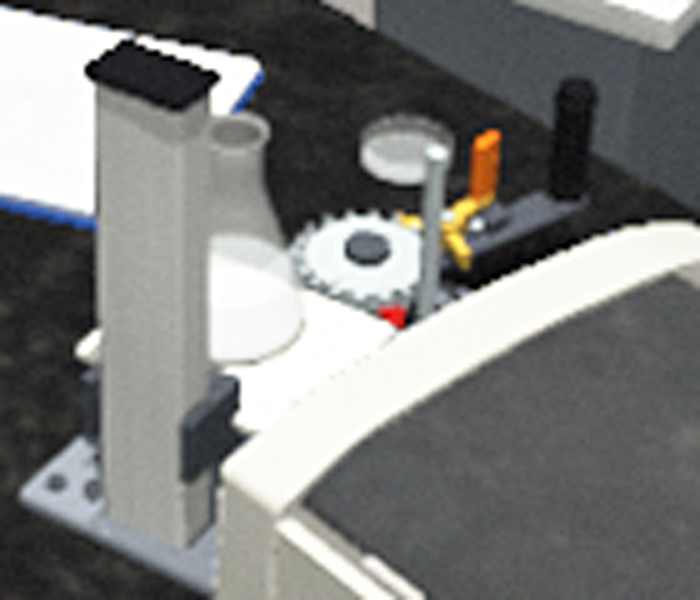

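Zoomed in, in top crop pixels: hub at (259,270), orange lever top at (206,410), black grip top at (152,500), pointer tip at about (144,80). The pointer tip in the scene crop is at about (380,313). The handle leans left, so it starts at a positive angle.

```bash
cat > h.py <<'E'
from plant import robot, viewer, order
import cv2,numpy as np
def ray(n,u,v,c=None):
    c=c or viewer.get_calibration(n); R=np.array(c["R"]);t=np.array(c["t"])
    x=(u-c["cx"])/c["fx"];y=(v-c["cy"])/c["fy"]
    if n=="wrist":
        r=np.hypot(x,y); d=np.array([x/r*np.sin(r),y/r*np.sin(r),np.cos(r)]) if r>1e-9 else np.array([0,0,1.])
    else: d=np.array([x,y,1.])
    d=R.T@d; return -R.T@t,d/np.linalg.norm(d)
def atz(n,u,v,z,c=None):
    o,d=ray(n,u,v,c); return o+d*(z-o[2])/d[2]
def tri(rays):
    A=sum(np.eye(3)-np.outer(d,d) for o,d in rays); b=sum((np.eye(3)-np.outer(d,d))@o for o,d in rays)
    p=np.linalg.solve(A,b); return p,[np.linalg.norm((np.eye(3)-np.outer(d,d))@(p-o)) for o,d in rays]
def proj(n,X,c=None):
    c=c or viewer.get_calibration(n); p=np.array(c["R"])@X+np.array(c["t"])
    if n=="wrist":
        r=np.arctan2(np.hypot(p[0],p[1]),p[2]); k=r/np.hypot(p[0],p[1])
        return c["cx"]+c["fx"]*p[0]*k,c["cy"]+c["fy"]*p[1]*k
    return c["cx"]+c["fx"]*p[0]/p[2],c["cy"]+c["fy"]*p[1]/p[2]
E
python3 - <<'E'
from h import *
T=lambda x,y:((x+.5)/4-.5+235,(y+.5)/4-.5+125)
S=lambda x,y:((x+.5)/5-.5+260,(y+.5)/5-.5+175)
np.set_printoptions(precision=4,suppress=True)
for n,p,z in [("hub",(259,270),.07),("wheel",(260,271),.064),("lever",(206,410),.099),("grip",(152,500),.118),("plat NL",(155,135),.085),("plat NR",(366,138),.085),("plate NL",(147,363),.01),("plate NR",(376,367),.01),("dish",(363,545),.01),("flask",(280,62),.085)]:
    print(n,atz("top",*T(*p),z))
for n,a,b in [("ptr",(144,80),(380,313)),("grip",(152,500),(578,88)),("lever",(206,410),(488,135)),("hub",(259,268),(368,246)),("platNL",(155,135),(400,327))]:
    print(n,*tri([ray("top",*T(*a)),ray("scene",*S(*b))]))
E
```

```text
hub [0.5908 0.1604 0.07  ]
wheel [0.5908 0.1601 0.064 ]
lever [0.5038 0.1877 0.099 ]
grip [0.4507 0.2157 0.118 ]
plat NL [0.6707 0.2255 0.085 ]
plat NR [0.6719 0.0966 0.085 ]
plate NL [0.534  0.2348 0.01  ]
plate NR [0.5352 0.0862 0.01  ]
dish [0.4208 0.0919 0.01  ]
flask [0.7177 0.1504 0.085 ]
ptr [0.6992 0.2298 0.1116] [np.float64(0.0002242964374271304), np.float64(0.00022429643742719792)]
grip [0.45   0.2172 0.1149] [np.float64(0.0012665107010024765), np.float64(0.0012665107010025188)]
lever [0.5037 0.1878 0.0993] [np.float64(0.00017571208168460145), np.float64(0.0001757120816845716)]
hub [0.5929 0.1609 0.061 ] [np.float64(3.12817831072407e-05), np.float64(3.128178310730803e-05)]
platNL [0.671  0.2262 0.0823] [np.float64(0.0004072169338424878), np.float64(0.0004072169338425965)]
```

>>> apply_moves(deltas=[[0,[-43,-31,0],0],[0,[-43,-31,0],0],[0,[-43,-31,0],0],[0,[-43,-31,0],0],[0,[-43,-31,0],0]], grip_force=20)

```text
t: 0.72
tool_pos: [0.3327, 0.3645, 0.4044]
orientation: [-0.449, -3.109, 0.001]
force: [-0.1, -0.6, -0.2]
opening: 0.0475
```

>>> apply_moves(deltas=[[0,[-43,-31,0],0],[0,[-43,-31,0],0],[0,[-43,-31,0],0],[0,[-43,-31,0],0],[0,[-40,-31,0],0.09]])

```text
t: 1.35
tool_pos: [0.4923, 0.1557, 0.4044]
orientation: [-0.591, -3.085, 0.0]
force: [-0.0, 1.2, -0.2]
opening: 0.0011
```

```bash
cat >> h.py <<'E'
np.set_printoptions(precision=4,suppress=True)
A=np.array([.591,.160])
from scipy.spatial.transform import Rotation as Ro
def rel(target=None):
    s=robot.read_state(); R=Ro.from_rotvec(s["orientation"]).as_matrix(); p=np.array(s["tool_pos"])
    print("t",round(s["t"],2),"tcp",p,"phi",round(float(np.arctan2(R[0,1],R[1,1])),3),"tilt",R[:2,2],"F",np.array(s["force"]),"open",round(s["opening"],4))
    if target is not None: print("tool delta mm",1000*R.T@(np.array(target)-p))
    return s,R,p
E
python3 - <<'E'
from h import *
rel([.491,.155,.261])
im=viewer.read_camera("wrist"); cv2.imwrite("pics/w1.png",im)
c=viewer.get_calibration("wrist");print({k:np.round(v,4).tolist() for k,v in c.items()})
E
```

```text
t 1.35 tcp [0.4923 0.1557 0.4044] phi 0.379 tilt [-0.0004 -0.    ] F [-0.0445  1.2237 -0.184 ] open 0.0011
tool delta mm [  0.914   -1.1364 143.4139]
{'fx': 309.7069, 'fy': 309.7069, 'cx': 316.1622, 'cy': 198.8467, 'R': [[0.3773, 0.9261, -0.0016], [0.8983, -0.3655, 0.2437], [0.2251, -0.0934, -0.9698]], 't': [-0.3265, -0.4183, 0.2916]}
```

View pics/w1.png

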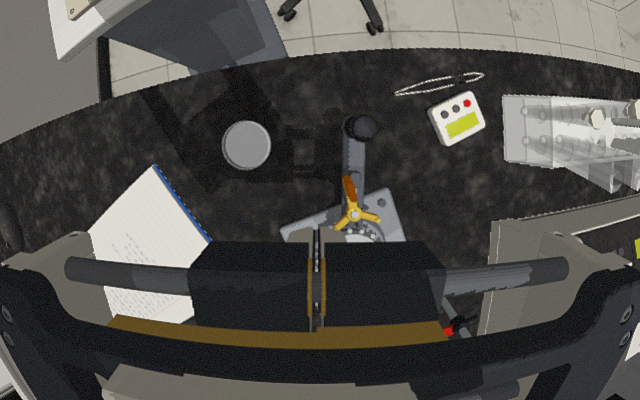

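In the wrist view (turned round: up is towards the robot, right is +y) the lever top is at about (348,180) with its head near (349,190). The grip top is at (362,124) and the pawl pivot at (355,214). The closed fingers are at the bottom centre.

```bash
python3 - <<'E'
from h import *
for n,u,v,z in [("grip",362,123,.118),("lev",347,178,.099),("lev2",350,190,.099),("piv",355,214,.055)]:
    p=atz("wrist",u,v,z); d=p[:2]-A; print(n,p,"r",np.linalg.norm(d),"th",np.arctan2(d[1],-d[0]))
for n,X in [("lev",(.5038,.1877,.099)),("tip",(.4923,.1557,.218))]: print(n,proj("wrist",np.array(X)))
E
```

```text
grip [0.4478 0.2128 0.118 ] r 0.15257698656024066 th 0.3531293985663589
lev [0.4917 0.1837 0.099 ] r 0.1020488529934574 th 0.23412113119355257
lev2 [0.5036 0.1822 0.099 ] r 0.09019259096611672 th 0.24869146023878774
piv [0.5422 0.1786 0.055 ] r 0.05221708521712659 th 0.36443586178329707
lev (np.float64(355.4701379477102), np.float64(188.08223643451285))
tip (np.float64(321.4752359627869), np.float64(234.10402376736386))
```

>>> apply_moves(deltas=[[0,[3,-12,30],0],[0,[0,0,40],0],[0,[0,0,40],0],[0,[0,0,30],0],[0,[0,0,3],0]])

```text
t: 2.02
tool_pos: [0.4828, 0.1471, 0.2589]
orientation: [-0.587, -3.081, 0.003]
force: [-0.4, 0.3, -0.5]
opening: 0.0005
```

>>> apply_moves(deltas=[[0,[0,6,0],0],[0,[0,6,0],0],[0,[0,6,0],0],[0,[0,6,0],0],[0,[0,0,0],0]])

```text
t: 2.65
tool_pos: [0.4934, 0.1701, 0.262]
orientation: [0.587, 3.086, 0.0]
force: [-0.5, 0.9, -0.9]
opening: 0.0005
```

```bash
python3 - <<'E'
from h import *
rel([.491,.155,.261])
im=viewer.read_camera("wrist"); cv2.imwrite("pics/w2.png",im)
a=cv2.resize(im[60:260,220:480],None,fx=3,fy=3,interpolation=cv2.INTER_CUBIC);cv2.imwrite("pics/w2c.png",a)
E
```

```text
t 2.65 tcp [0.4934 0.1701 0.262 ] phi 0.376 tilt [0.0004 0.0002] F [-0.4795  0.9042 -0.9042] open 0.0005
tool delta mm [ -3.3394 -14.9561   0.993 ]
```

View pics/w2c.png

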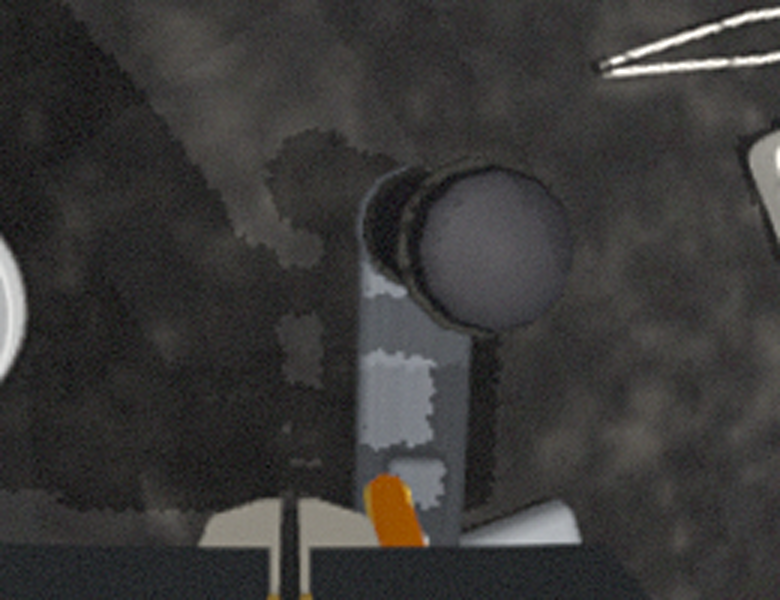

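The lever (crop ~(390,510)) now lies just against the finger's left side. The fingers are beside it at paddle height, and the grip top is at crop (490,248). I'll push on.

>>> apply_moves(deltas=[[0,[0,5,0],0],[0,[0,5,0],0],[0,[0,5,0],0],[0,[0,5,0],0],[0,[0,0,0],0]])

```text
t: 3.32
tool_pos: [0.5008, 0.1886, 0.2618]
orientation: [0.588, 3.086, 0.0]
force: [-0.8, 0.1, -0.7]
opening: 0.0004
```

```bash
python3 - <<'E'
from h import *
rel()
im=viewer.read_camera("wrist"); 
a=cv2.resize(im[60:260,220:480],None,fx=3,fy=3,interpolation=cv2.INTER_CUBIC);cv2.imwrite("pics/w3c.png",a)
E
```

```text
t 3.33 tcp [0.5008 0.1886 0.2618] phi 0.376 tilt [0.0004 0.0002] F [-0.8072  0.106  -0.688 ] open 0.0004
```

View pics/w3c.png

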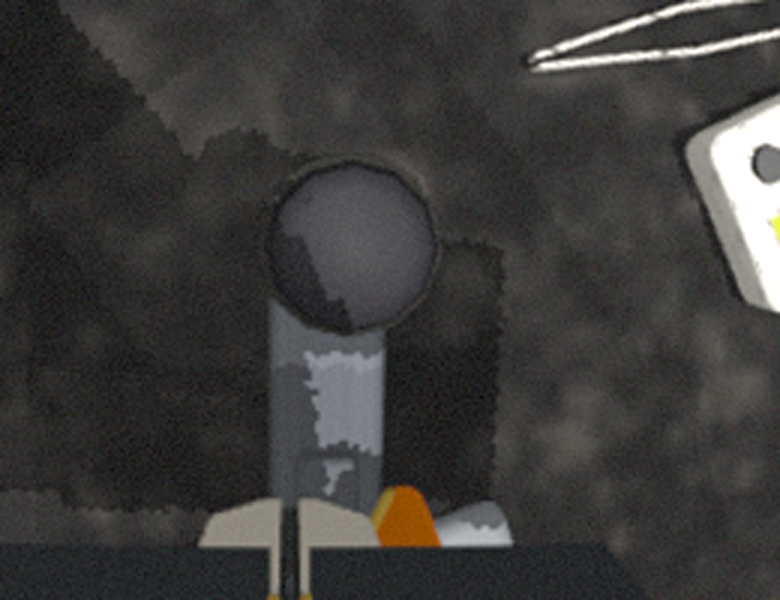

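The lever has crossed to the left of the arm (crop (405,510), arm centreline about x=328). The handle has not moved and the force is near zero. Next: back off, rise and go to the grip.

```bash
python3 - <<'E'
from h import *
p=atz("wrist",220+352.5/3-.5,60+246.5/3-.5,.118); d=p[:2]-A; print(p,np.linalg.norm(d),np.arctan2(d[1],-d[0]))
rel([p[0],p[1],.262])
E
```

```text
[0.4489 0.2181 0.118 ] 0.1535033482933722 0.388335913298801
t 3.38 tcp [0.5007 0.1885 0.2618] phi 0.376 tilt [0.0003 0.0001] F [ 0.4206 -0.5993 -0.333 ] open 0.0005
tool delta mm [59.0263  8.5547 -0.2078]
```

>>> apply_moves(deltas=[[0,[0,-10,0],0],[0,[0,0,-40],0],[50,[20,4,-40],0],[50,[30,0,0],0],[60,[0,0,0],0]])

```text
t: 4.0
tool_pos: [0.4507, 0.201, 0.3422]
orientation: [0.587, 3.086, 0.001]
force: [0.6, -0.6, 0.2]
opening: 0.0257
```

>>> apply_moves(deltas=[[60,[9,15,0],0.01],[60,[0,0,0],0],[60,[0,0,15],0],[60,[0,0,35],0],[60,[0,0,35],0]])

```text
t: 4.62
tool_pos: [0.449, 0.2174, 0.2547]
orientation: [-0.604, -3.083, 0.001]
force: [0.5, 0.1, -0.6]
opening: 0.0598
```

>>> apply_moves(deltas=[[20,[0,0,0],0],[20,[0,0,0],0],[20,[0,0,0],0],[20,[0,0,0],0]], grip_force=10)

```text
t: 5.12
tool_pos: [0.4496, 0.2184, 0.2581]
orientation: [0.603, 3.081, 0.002]
force: [-1.7, -4.8, 2.9]
opening: 0.0251
```

```bash
python3 - <<'E'
from h import *
s,R,p=rel([.4475,.2187,.257])
d=p[:2]-A; print(np.linalg.norm(d),np.arctan2(d[1],-d[0]))
im=viewer.read_camera("top"); cv2.imwrite("pics/t4.png",im)
E
```

```text
t 5.12 tcp [0.4496 0.2184 0.2581] phi 0.387 tilt [0.0021 0.0007] F [-1.6841 -4.7763  2.8727] open 0.0251
tool delta mm [ 2.0168 -0.5463  1.0869]
0.15302860832557896 0.39187160704287416
```

Gripped (opening 25 mm). I'll swing idle to the right first, about 1.1 rad.

>>> apply_moves(deltas=[[20,[-0.8,-15.4,0],-0.1],[20,[-0.8,-15.4,0],-0.1],[20,[-0.8,-15.4,0],-0.1],[20,[-0.8,-15.4,0],-0.1],[20,[-0.8,-15.4,0],-0.1]])

```text
t: 5.8
tool_pos: [0.4393, 0.143, 0.2581]
orientation: [-0.183, 3.133, 0.003]
force: [3.9, 6.5, -0.8]
opening: 0.0239
```

```bash
python3 - <<'E'
from h import *
s,R,p=rel()
d=p[:2]-A; print(np.linalg.norm(d),np.arctan2(d[1],-d[0]),s["q"])
im=viewer.read_camera("top"); cv2.imwrite("pics/t5.png",im)
im=viewer.read_camera("wrist"); cv2.imwrite("pics/w5.png",im)
t=[cv2.resize(cv2.imread(f"pics/{n}.png")[120:280,220:340],None,fx=3,fy=3) for n in("t4","t5")]
cv2.imwrite("pics/t45.png",np.hstack(t))
E
```

```text
t 5.8 tcp [0.4393 0.143  0.2581] phi -0.117 tilt [0.003  0.0023] F [ 3.8911  6.5063 -0.7841] open 0.0239
0.1526329954586643 -0.11142672570131765 [ 0.203  -0.126   2.0214  0.0017  1.2428 -1.4852]
```

View pics/t45.png

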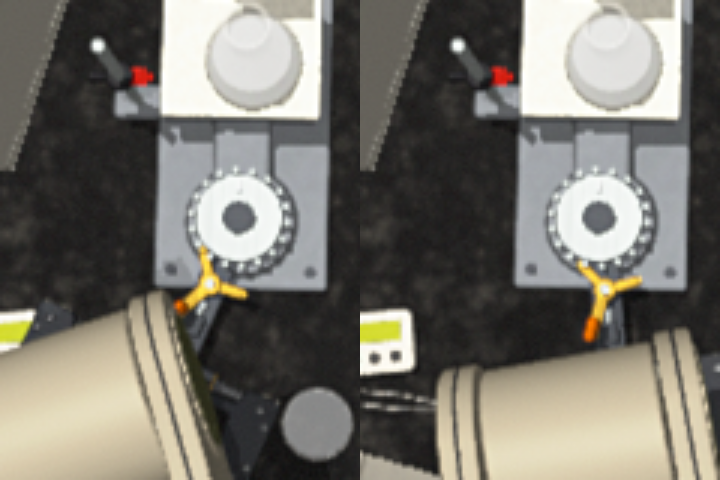

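The top crops show the lever (left panel (183,305)) leaning left of the arm in both pictures and the handle following the gripper. The wheel and platform are unmoved. I'll continue right to about −0.7, then drive left.

>>> apply_moves(deltas=[[20,[-0.8,-15.4,0],-0.1],[20,[-0.8,-15.4,0],-0.1],[20,[-0.8,-15.4,0],-0.1],[20,[-0.8,-15.4,0],-0.1],[20,[-0.8,-15.4,0],-0.1]])

```text
t: 6.52
tool_pos: [0.4666, 0.0721, 0.258]
orientation: [-0.949, 2.993, 0.002]
force: [0.6, 5.9, 5.4]
opening: 0.0238
```

>>> apply_moves(deltas=[[20,[-0.6,-13.8,0],-0.09],[20,[0,0,0],0]])

```text
t: 6.78
tool_pos: [0.4756, 0.0604, 0.258]
orientation: [-1.077, 2.948, -0.002]
force: [3.5, -1.0, 4.2]
opening: 0.0242
```

>>> apply_moves(deltas=[[20,[-0.8,15.4,0],0.1],[20,[-0.8,15.4,0],0.1],[20,[-0.8,15.4,0],0.1],[20,[-0.8,15.4,0],0.1],[20,[-0.8,15.4,0],0.1]])

```text
t: 7.4
tool_pos: [0.4417, 0.1291, 0.2579]
orientation: [-0.307, 3.123, -0.004]
force: [6.6, -7.3, 4.0]
opening: 0.0237
```

```bash
python3 - <<'E'
from h import *
s,R,p=rel()
d=p[:2]-A; print(np.linalg.norm(d),np.arctan2(d[1],-d[0]))
for n in("top","scene"): cv2.imwrite(f"pics/{n}6.png",viewer.read_camera(n))
E
```

```text
t 7.4 tcp [0.4417 0.1291 0.2579] phi -0.196 tilt [ 0.0035 -0.0024] F [ 6.6072 -7.3354  3.9997] open 0.0237
0.15245623898278085 -0.203944673586236
```

>>> apply_moves(deltas=[[20,[-0.8,15.4,0],0.1],[20,[-0.8,15.4,0],0.1],[20,[-0.8,15.4,0],0.1],[20,[-0.8,15.4,0],0.1],[20,[-0.8,15.4,0],0.1]])

```text
t: 8.12
tool_pos: [0.4451, 0.2054, 0.2579]
orientation: [0.475, 3.104, -0.004]
force: [0.7, -10.6, 10.5]
opening: 0.0237
```

>>> apply_moves(deltas=[[20,[-0.8,15.4,0],0.1],[20,[-0.8,15.4,0],0.1],[20,[-0.8,15.4,0],0.1],[20,[-0.8,15.4,0],0.1],[20,[0,0,0],0]])

```text
t: 8.75
tool_pos: [0.4746, 0.2601, 0.2579]
orientation: [1.079, 2.948, 0.0]
force: [0.9, -1.1, 8.2]
opening: 0.0241
```

```bash
python3 - <<'E'
from h import *
s,R,p=rel()
d=p[:2]-A; print(np.linalg.norm(d),np.arctan2(d[1],-d[0]))
for n in("top","scene"): cv2.imwrite(f"pics/{n}7.png",viewer.read_camera(n))
f=lambda n,k,m:cv2.resize(cv2.imread(f"pics/{n}.png")[k[0]:k[1],k[2]:k[3]],None,fx=m,fy=m,interpolation=cv2.INTER_CUBIC)
k=(205,265,300,360)
a=np.hstack([f("scene0",k,6),f("scene7",k,6)])
k=(105,225,240,360); b=np.hstack([f("topc" if 0 else "top0",k,2),f("top6",k,2),f("top7",k,2)])
b=b[:,:720]; 
cv2.imwrite("pics/c7.png",np.vstack([a,b]))
E
```

```text
t 8.75 tcp [0.4746 0.2601 0.2579] phi 0.702 tilt [ 0.0018 -0.0004] F [ 0.9225 -1.1343  8.1982] open 0.0241
0.15349219233414582 0.7103454355435515
```

View pics/c7.png

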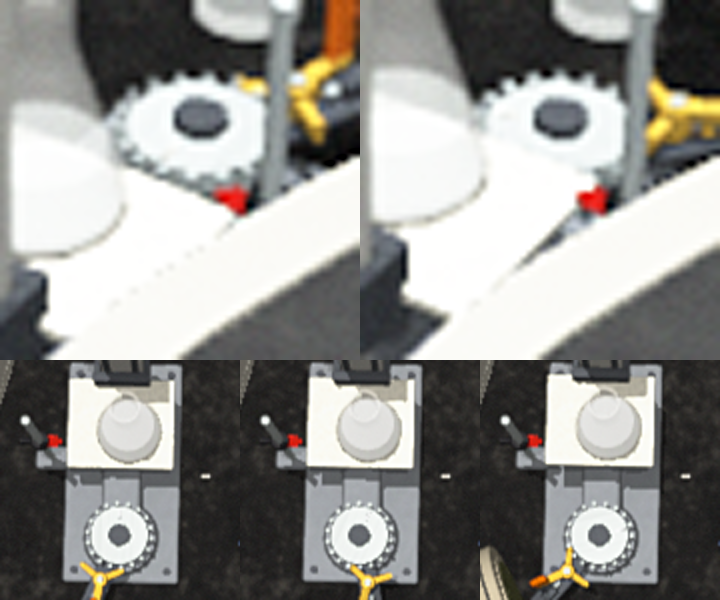

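The scene crop shows the platform risen (corner now at crop (235,177)) and the pawl driving. I'll release, rise and turn the tool about so that the wrist camera faces the platform and pointer.

>>> apply_moves(deltas=[[60,[0,0,0],0],[60,[0,0,0],0],[60,[0,0,0],0],[60,[0,0,-35],0],[60,[0,0,-35],0.1]])

```text
t: 9.48
tool_pos: [0.4737, 0.259, 0.3267]
orientation: [-1.222, -2.893, 0.002]
force: [1.0, -0.1, 0.6]
opening: 0.0595
```

>>> apply_moves(deltas=[[60,[0,0,0],0.18],[60,[0,0,0],0.18],[60,[0,0,0],0.18],[60,[0,0,0],0.18],[60,[0,0,0],0.18]])

```text
t: 10.1
tool_pos: [0.474, 0.2591, 0.3264]
orientation: [-2.364, -2.069, 0.001]
force: [-0.5, 0.6, 0.3]
opening: 0.06
```

>>> apply_moves(deltas=[[60,[0,0,0],0.18],[60,[0,0,0],0.18],[60,[0,0,0],0.18],[60,[0,0,0],0.18],[60,[0,0,0],0.18]])

```text
t: 10.72
tool_pos: [0.474, 0.2592, 0.3264]
orientation: [3.028, 0.835, -0.001]
force: [0.9, -0.6, -0.1]
opening: 0.06
```

>>> apply_moves(deltas=[[60,[0,0,0],0.18],[60,[0,0,0],0.18],[60,[0,0,0],0.18],[60,[0,0,0],0]])

```text
t: 11.22
tool_pos: [0.474, 0.2592, 0.3264]
orientation: [3.141, 0.008, -0.001]
force: [-0.7, 0.5, 0.0]
opening: 0.0601
```

```bash
python3 - <<'E'
from h import *
import json
s,R,p=rel(); print(s["q"])
c=viewer.get_calibration("wrist"); json.dump({k:np.array(v).tolist() for k,v in c.items()},open("c8.json","w"))
cv2.imwrite("pics/w8.png",viewer.read_camera("wrist"))
print("cam",-np.array(c["R"]).T@c["t"])
E
```

```text
t 11.22 tcp [0.474  0.2592 0.3264] phi 3.136 tilt [-0.0006 -0.0002] F [-0.7302  0.5401  0.0143] open 0.0601
[0.4054 0.0202 1.7487 0.     1.3733 1.9708]
cam [0.5411 0.2595 0.3065]
```

View pics/w8.png

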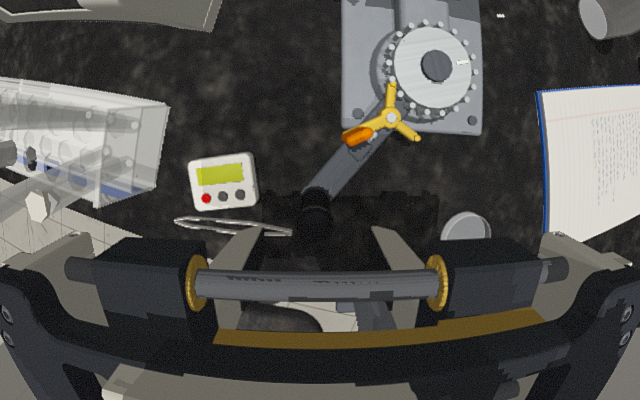

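The wrist now faces the lift: the hub is at (435,65), the lever at (357,136) leaning left of the arm, and the handle post at (315,213). The platform is out of view above, so I'll turn a quarter so the wide image axis looks along +x.

>>> apply_moves(deltas=[[60,[0,60,0],0],[60,[0,60,0],0],[60,[0,0,0],-0.175],[60,[0,0,0],-0.175],[60,[0,0,0],-0.175]])

```text
t: 11.9
tool_pos: [0.4747, 0.1389, 0.3267]
orientation: [-3.028, -0.837, 0.0]
force: [-0.1, 0.6, -0.3]
opening: 0.0606
```

>>> apply_moves(deltas=[[60,[0,0,0],-0.175],[60,[0,0,0],-0.175],[60,[0,0,0],-0.175],[60,[0,0,0],-0.175],[60,[0,0,0],-0.175]])

```text
t: 12.52
tool_pos: [0.4747, 0.1392, 0.3266]
orientation: [-2.388, -2.042, 0.0]
force: [0.5, -0.8, 0.3]
opening: 0.0601
```

>>> apply_moves(deltas=[[60,[0,0,0],-0.17],[60,[0,0,0],0]])

```text
t: 12.78
tool_pos: [0.4747, 0.1392, 0.3267]
orientation: [-2.215, -2.228, 0.0]
force: [-0.8, -0.7, -0.1]
opening: 0.0603
```

```bash
cat >> h.py <<'E'
import json
def snap(n):
    rel(); c=viewer.get_calibration("wrist"); json.dump({k:np.array(v).tolist() for k,v in c.items()},open(f"pics/{n}.json","w"))
    im=viewer.read_camera("wrist"); cv2.imwrite(f"pics/{n}.png",im); print("cam",-np.array(c["R"]).T@c["t"]); return im,c
E
python3 - <<'E'
from h import *
im,c=snap("w9"); print(proj("wrist",np.array([.70,.23,.114])),proj("wrist",np.array([.671,.2258,.1])))
E
```

```text
t 12.78 tcp [0.4747 0.1392 0.3267] phi 1.565 tilt [-0.0002 -0.    ] F [-0.8341 -0.6959 -0.0713] open 0.0603
cam [0.4746 0.2059 0.3068]
(np.float64(587.0101998615316), np.float64(115.59834984268923)) (np.float64(554.4337482199635), np.float64(115.53610322091279))
```

>>> apply_moves(deltas=[[60,[0,0,-60],0],[60,[0,24,-60],0],[60,[0,60,0],0],[60,[0,60,0],0],[60,[0,0,0],0]])

```text
t: 13.45
tool_pos: [0.621, 0.1393, 0.4395]
orientation: [-2.218, -2.219, 0.009]
force: [-0.8, -0.0, -0.7]
opening: 0.0597
```

```bash
python3 - <<'E'
from h import *
im,c=snap("w10"); p=np.array(proj("wrist",np.array([.69,.228,.114])));print(p)
A_=cv2.imread("pics/w9.png"); a=A_[80:150,510:620]; x0=int(p[0])-50;y0=int(p[1])-50; b=im[y0:y0+100,x0:x0+100]; print("b origin",x0,y0)
S=cv2.imread("pics/scene7.png")[215:255,310:350]
R=lambda i,m:cv2.resize(i,None,fx=m,fy=m,interpolation=cv2.INTER_CUBIC)
o=np.zeros((600,800,3),np.uint8)
o[:280,:440]=R(a,4); o[280:580,:300]=R(b,3); q=R(S,8); o[280:600,460:780]=q
cv2.imwrite("pics/m10.png",o)
for n,i in(("A",A_),("B",im),("S",cv2.imread("pics/scene7.png")),("S0",cv2.imread("pics/scene0.png")),("T",cv2.imread("pics/top7.png"))):
    B,G,Rr=[i[...,k].astype(int) for k in range(3)]; m=((Rr>120)&(G<70)&(B<70)).astype(np.uint8)
    k,l,st,ce=cv2.connectedComponentsWithStats(m)
    print(n,[(st[j].tolist(),ce[j].round(1).tolist()) for j in range(1,k) if st[j][4]>4][:8])
E
```

```text
t 13.45 tcp [0.621  0.1393 0.4395] phi 1.57 tilt [-0.0069 -0.0012] F [-0.8136 -0.0053 -0.6891] open 0.0597
cam [0.6211 0.206  0.4195]
[388.8237 103.101 ]
b origin 338 53
A [([380, 81, 21, 26, 190], [390.2, 94.7]), ([582, 96, 10, 22, 162], [586.5, 106.6])]
B [([204, 8, 6, 6, 26], [206.7, 10.5]), ([390, 86, 14, 15, 170], [396.4, 92.3]), ([239, 107, 9, 5, 19], [243.2, 108.7])]
S [([496, 44, 144, 182, 17515], [583.0, 132.6]), ([337, 237, 4, 4, 13], [338.6, 238.2]), ([218, 309, 13, 6, 20], [224.2, 311.0]), ([213, 312, 4, 2, 5], [214.2, 312.2])]
S0 [([496, 44, 144, 182, 17509], [583.1, 132.6]), ([336, 237, 5, 4, 13], [338.4, 237.9]), ([218, 309, 14, 6, 24], [224.5, 311.0])]
T [([264, 142, 7, 6, 32], [266.8, 144.6])]
```

View pics/m10.png

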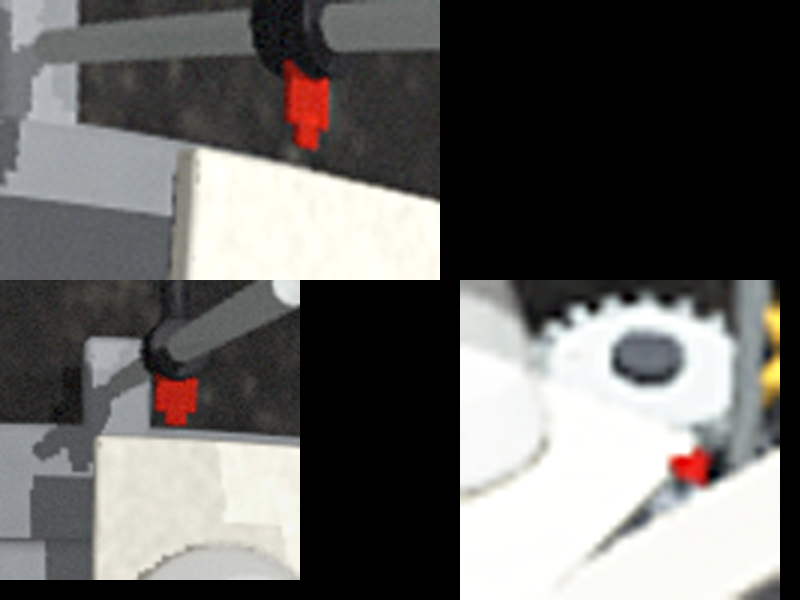

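In the montage (view A top, view B lower left, scene lower right): the red tip ends at A (307,150) and B (176,144). The platform's near-left top corner is at A (193,148) and B (97,157). The flask stands on the platform.

```bash
python3 - <<'E'
from h import *
ca=json.load(open("pics/w9.json"));cb=json.load(open("pics/w10.json"))
a=lambda x,y:ray("wrist",510+(x+.5)/4-.5,80+(y+.5)/4-.5,ca); b=lambda x,y:ray("wrist",338+(x+.5)/3-.5,53+(y+.5)/3-.5,cb)
s=lambda x,y:ray("scene",310+(x+.5)/8-.5,215+(y+.5)/8-.5)
tip,e=tri([a(307,150),b(176,144)]);print("tip",tip,e)
cor,e2=tri([a(193,148),b(97,157)]);print("corner",cor,e2,"diff",tip[2]-cor[2])
# fixed-xy height along A and S: z where ray A best meets vertical line at known (x,y)
def zline(r,x,y):
    o,d=r; A_=np.c_[d,-np.array([0,0,1.])]; k=np.linalg.lstsq(A_,np.array([x,y,0])-o,rcond=None)[0]; return k[1]
print("corner z at xy(.671,.2258):A",zline(a(193,148),.671,.2258),"B",zline(b(97,157),.671,.2258))
for c in [(225,130),(228,150)]: print("scene corner?",zline(s(*c),.671,.2258))
print("tip scene",zline(s(212,184),*tip[:2]))
# sensitivity
print(tri([a(307,154),b(176,144)])[0],tri([a(307,150),b(179,144)])[0])
for z in (.085,.1,.105,.114):print(z,[np.round(proj("scene",np.array([.671,.2258,z])),2)])
E
```

```text
tip [0.6984 0.2298 0.1143] [np.float64(0.0004573177709217689), np.float64(0.00045731777092176116)]
corner [0.6739 0.2257 0.1012] [np.float64(0.0002519741379927843), np.float64(0.0002519741379928201)] diff 0.013136828114962154
corner z at xy(.671,.2258):A 0.1041641152998824 B 0.11593388577155227
scene corner? 0.11230497992981059
scene corner? 0.10414719969311886
tip scene 0.1099231728828566
[0.6984 0.2293 0.1144] [0.6997 0.2299 0.1132]
0.085 [array([339.36, 239.14])]
0.1 [array([339.66, 234.67])]
0.105 [array([339.76, 233.17])]
0.114 [array([339.94, 230.44])]
```

Tip height is about 0.1143 and platform corner about 0.1012, so roughly 13 mm (0.93 rad of wheel) remain. Returning to the grip at (0.4746, 0.260).

>>> apply_moves(deltas=[[60,[40,-49,0],0],[60,[40,-49,0],0],[60,[41,-48,0],0],[60,[0,0,22],-0.174],[60,[0,0,22],-0.174]])

```text
t: 14.12
tool_pos: [0.4711, 0.2595, 0.4023]
orientation: [1.789, 2.58, 0.005]
force: [-0.7, -0.7, -0.6]
opening: 0.0598
```

>>> apply_moves(deltas=[[60,[0,0,22],-0.174],[60,[0,0,22],-0.174],[60,[0,0,22],-0.174],[60,[0,0,0],0]])

```text
t: 14.62
tool_pos: [0.4715, 0.2584, 0.334]
orientation: [-1.075, -2.951, 0.002]
force: [0.6, 0.2, 0.8]
opening: 0.0598
```

```bash
python3 - <<'E'
from h import *
s,R,p=rel([.4746,.2601,.258])
E
```

```text
t 14.62 tcp [0.4715 0.2584 0.334 ] phi 0.699 tilt [-0.0018 -0.0007] F [0.5511 0.2426 0.7545] open 0.0598
tool delta mm [-1.3965  3.4116 76.0376]
```

>>> apply_moves(deltas=[[60,[-1,3,36],0],[60,[0,0,40],0],[20,[0,0,0],0],[20,[0,0,0],0],[20,[0,0,0],0]])

```text
t: 15.25
tool_pos: [0.4767, 0.2609, 0.2616]
orientation: [1.073, 2.949, 0.004]
force: [0.1, -0.2, 0.4]
opening: 0.0347
```

>>> apply_moves(deltas=[[20,[0,0,0],0],[20,[-0.8,-15.4,0],-0.1],[20,[-0.8,-15.4,0],-0.1],[20,[-0.8,-15.4,0],-0.1],[20,[-0.8,-15.4,0],-0.1]])

```text
t: 15.88
tool_pos: [0.4469, 0.2072, 0.2604]
orientation: [0.459, 3.106, 0.005]
force: [-1.1, 5.3, 3.2]
opening: 0.0236
```

>>> apply_moves(deltas=[[20,[-0.8,-15.4,0],-0.1],[20,[-0.8,-15.4,0],-0.1],[20,[-0.8,-15.4,0],-0.1],[20,[-0.8,-15.4,0],-0.1],[20,[-0.8,-15.4,0],-0.1]])

```text
t: 16.5
tool_pos: [0.4431, 0.1306, 0.2603]
orientation: [-0.324, 3.125, 0.003]
force: [-6.0, 5.5, 7.6]
opening: 0.0238
```

>>> apply_moves(deltas=[[20,[-0.8,-15.4,0],-0.1],[20,[-0.8,-15.4,0],-0.1],[20,[-0.8,-15.4,0],-0.1],[20,[0,0,0],0]])

```text
t: 17.0
tool_pos: [0.4599, 0.0861, 0.2602]
orientation: [-0.782, 3.042, -0.002]
force: [-2.6, -5.5, 6.0]
opening: 0.0238
```

```bash
python3 - <<'E'
from h import *
s,R,p=rel(); d=p[:2]-A; print(np.linalg.norm(d),np.arctan2(d[1],-d[0]))
E
```

```text
t 17.0 tcp [0.4599 0.0861 0.2602] phi -0.504 tilt [ 0.0014 -0.001 ] F [-2.5987 -5.498   6.0068] open 0.0238
0.15046366069608252 -0.5135122261797745
```

>>> apply_moves(deltas=[[20,[-0.5,15.4,0],0.1],[20,[-0.5,15.4,0],0.1],[20,[-0.5,15.4,0],0.1],[20,[-0.5,15.4,0],0.1],[20,[-0.5,15.4,0],0.1]])

```text
t: 17.62
tool_pos: [0.4398, 0.16, 0.2602]
orientation: [0.001, 3.138, -0.004]
force: [5.4, -9.2, 0.9]
opening: 0.0238
```

>>> apply_moves(deltas=[[20,[-0.5,15.4,0],0.1],[20,[-0.5,15.4,0],0.1],[20,[-0.5,15.4,0],0.1],[20,[-0.5,15.4,0],0.1],[20,[0,0,0],0]])

```text
t: 18.25
tool_pos: [0.4514, 0.221, 0.2602]
orientation: [0.621, 3.075, 0.001]
force: [8.0, -4.2, -1.5]
opening: 0.024
```

```bash
python3 - <<'E'
from h import *
s,R,p=rel(); d=p[:2]-A; print(np.linalg.norm(d),np.arctan2(d[1],-d[0]))
for n in("scene","top"):cv2.imwrite(f"pics/{n}11.png",viewer.read_camera(n))
# image shift of the platform's near-left corner patch: scan column profiles across near edge in top & scene
for n in("scene7","scene11"):
    g=cv2.imread(f"pics/{n}.png",0)
    print(n);print(g[222:244:1,330:340:1].T.tolist())
E
```

```text
t 18.25 tcp [0.4514 0.221  0.2602] phi 0.399 tilt [ 0.0046 -0.0005] F [ 8.0217 -4.1855 -1.4955] open 0.024
0.1523037009603009 0.41174360714293606
scene7
[[123, 108, 112, 91, 48, 177, 252, 248, 246, 253, 255, 254, 254, 254, 254, 254, 254, 254, 254, 254, 255, 255], [106, 112, 116, 108, 71, 109, 227, 251, 245, 251, 254, 254, 254, 253, 254, 254, 254, 254, 254, 255, 255, 241], [105, 109, 113, 114, 84, 42, 191, 253, 246, 244, 252, 254, 254, 254, 254, 254, 254, 254, 255, 255, 240, 136], [104, 110, 110, 115, 91, 47, 194, 254, 246, 241, 250, 254, 254, 254, 254, 254, 255, 255, 255, 240, 156, 128], [109, 109, 115, 118, 89, 50, 198, 254, 247, 244, 250, 254, 254, 254, 255, 255, 255, 255, 238, 166, 178, 169], [103, 111, 113, 112, 79, 68, 205, 252, 246, 245, 245, 251, 254, 255, 255, 255, 254, 243, 165, 175, 201, 177], [134, 104, 108, 95, 61, 140, 239, 251, 247, 245, 240, 233, 252, 255, 254, 152, 112, 144, 127, 157, 193, 211], [217, 145, 134, 117, 161, 236, 253, 248, 247, 247, 242, 224, 251, 255, 252, 74, 82, 86, 69, 110, 173, 234], [248, 235, 228, 222, 245, 251, 248, 247, 247, 247, 241, 207, 247, 2
[... 550 characters left out ...]
54, 254, 255, 255, 246, 152, 127, 112, 115, 126], [106, 113, 112, 111, 87, 50, 192, 255, 255, 254, 254, 254, 254, 255, 255, 241, 128, 88, 106, 151, 175, 173], [101, 112, 117, 112, 83, 71, 203, 249, 253, 255, 254, 254, 255, 255, 242, 132, 63, 62, 100, 172, 203, 179], [136, 108, 107, 98, 61, 141, 241, 246, 250, 255, 255, 255, 255, 242, 148, 98, 60, 72, 69, 125, 189, 205], [217, 140, 113, 100, 146, 237, 251, 248, 250, 254, 255, 255, 243, 151, 130, 92, 87, 91, 97, 145, 175, 230], [248, 231, 218, 217, 239, 251, 247, 247, 248, 254, 255, 239, 156, 142, 131, 94, 95, 104, 125, 178, 213, 243], [250, 251, 252, 251, 250, 248, 246, 245, 247, 253, 253, 152, 143, 139, 111, 96, 100, 94, 125, 215, 252, 252]]
```

The scene edge moved up about 3.2 px, so the platform rose roughly 11 mm and about 2–3 mm remain. I'll release and repeat views A and B to measure it properly.

>>> apply_moves(deltas=[[60,[0,0,0],0],[60,[0,0,0],0],[60,[0,0,0],0],[60,[0,0,-33],0],[60,[0,0,-33],0.1]])

```text
t: 18.98
tool_pos: [0.4494, 0.2208, 0.325]
orientation: [-0.775, -3.043, 0.001]
force: [1.2, -0.6, -0.1]
opening: 0.0596
```

>>> apply_moves(deltas=[[60,[0,0,0],0.178],[60,[0,0,0],0.178],[60,[0,0,0],0.178],[60,[0,0,0],0.178],[60,[0,0,0],0.178]])

```text
t: 19.6
tool_pos: [0.4497, 0.2208, 0.3247]
orientation: [-2.015, -2.41, 0.0]
force: [-0.4, 0.7, -0.2]
opening: 0.0602
```

>>> apply_moves(deltas=[[60,[0,0,0],0.178],[60,[-41,12,0],0],[60,[-41,12,0],0],[60,[0,0,0],0],[60,[0,0,0],0]])

```text
t: 20.23
tool_pos: [0.4742, 0.1392, 0.3248]
orientation: [-2.215, -2.227, -0.0]
force: [-0.2, 1.0, 0.4]
opening: 0.0599
```

```bash
python3 - <<'E'
from h import *
snap("w12")
E
```

```text
t 20.23 tcp [0.4742 0.1392 0.3248] phi 1.566 tilt [-0.0002  0.0005] F [-0.1975  0.9733  0.3865] open 0.0599
cam [0.4742 0.2059 0.3049]
```

>>> apply_moves(deltas=[[60,[0,0,-60],0],[60,[0,24,-50],0],[60,[0,60,0],0],[60,[0,60,0],0],[60,[0,0,0],0]])

```text
t: 20.9
tool_pos: [0.6209, 0.1408, 0.4296]
orientation: [-2.211, -2.226, 0.009]
force: [-0.8, -0.3, -0.0]
opening: 0.0602
```

>>> apply_moves(deltas=[[60,[0,0,0],0],[60,[0,0,0],0]])

```text
t: 21.15
tool_pos: [0.6172, 0.1405, 0.4362]
orientation: [2.213, 2.229, 0.002]
force: [-1.1, 0.3, 0.1]
opening: 0.0599
```

```bash
python3 - <<'E'
from h import *
im,c=snap("w13")
a=cv2.imread("pics/w12.png")[85:135,545:605]; x0,y0=350,70; b=im[y0:y0+50,x0:x0+70]
a0=cv2.imread("pics/w9.png")[85:135,545:605]; b0=cv2.imread("pics/w10.png")[y0:y0+50,x0:x0+70]
R=lambda i,m:cv2.resize(i,None,fx=m,fy=m,interpolation=cv2.INTER_CUBIC)
o=np.zeros((600,800,3),np.uint8)
o[:300,:360]=R(a,6); o[:300,380:800]=R(b,6); o[300:,:360]=R(a0,6); o[300:,380:]=R(b0,6)
cv2.imwrite("pics/m13.png",o)
for n in("w9","w12","w10","w13"):
    i=cv2.imread(f"pics/{n}.png");B,G,Rr=[i[...,k].astype(int) for k in range(3)]; m=((Rr>120)&(G<70)&(B<70)).astype(np.uint8)
    k,l,st,ce=cv2.connectedComponentsWithStats(m)
    print(n,[(st[j].tolist(),ce[j].round(2).tolist()) for j in range(1,k) if st[j][4]>100])
E
```

```text
t 21.15 tcp [0.6172 0.1405 0.4362] phi 1.564 tilt [0.0018 0.0003] F [-1.0747  0.2839  0.0923] open 0.0599
cam [0.6172 0.2073 0.4164]
w9 [([380, 81, 21, 26, 190], [390.16, 94.68]), ([582, 96, 10, 22, 162], [586.45, 106.56])]
w12 [([584, 96, 10, 21, 157], [588.31, 106.29])]
w10 [([390, 86, 14, 15, 170], [396.36, 92.32])]
w13 [([392, 88, 14, 16, 175], [398.36, 94.68])]
```

View pics/m13.png

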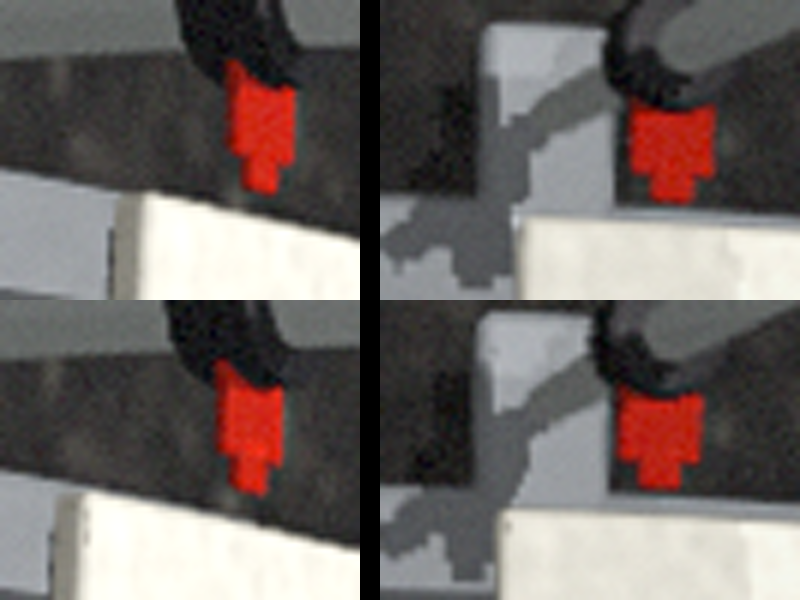

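In the enlarged montage (top row now, bottom row before): the tip is at A (261,193) and B (293,202). The corner is at A (147,196) and B (140,217). Previously they were A (249,195)/(86,193) and B (281,189)/(120,207).

```bash
python3 - <<'E'
from h import *
C={n:json.load(open(f"pics/{n}.json")) for n in("w9","w10","w12","w13")}
a=lambda n,x,y:ray("wrist",545+(x+.5)/6-.5,85+(y+.5)/6-.5,C[n]); b=lambda n,x,y:ray("wrist",350+(x+.5)/6-.5,70+(y+.5)/6-.5,C[n])
tr=[a("w12",261,193),b("w13",293,202),a("w9",249,195),b("w10",281,189)]
print("tip new",tri(tr[:2])[0],"old",tri(tr[2:])[0]); tip,e=tri(tr); print("all",tip,e)
c0=[a("w9",86,193),b("w10",120,207)];c1=[a("w12",147,196),b("w13",140,217)]
print("cor0",*tri(c0),"cor1",*tri(c1))
# joint: common xy, two heights
M=[];v=[]
for k,rs in enumerate((c0,c1)):
    for o,d in rs:
        P=np.eye(3)-np.outer(d,d); J=np.zeros((3,4));J[0,0]=J[1,1]=1;J[2,2+k]=1; M.append(P@J);v.append(P@o)
x=np.linalg.lstsq(np.vstack(M),np.hstack(v),rcond=None)[0]; print("xy,z0,z1",x,"remaining mm",1000*(tip[2]-x[3]))
E
```

```text
tip new [0.6986 0.2298 0.114 ] old [0.6986 0.2296 0.1138]
all [0.6986 0.2297 0.1139] [np.float64(7.82520417309778e-05), np.float64(0.0002427575962269748), np.float64(0.00034602026238196907), np.float64(0.0001567688244970926)]
cor0 [0.6731 0.2261 0.1034] [np.float64(0.00021957235229102734), np.float64(0.00021957235229104474)] cor1 [0.6727 0.2259 0.1141] [np.float64(0.00017317100289688744), np.float64(0.00017317100289696531)]
xy,z0,z1 [0.6729 0.226  0.1036 0.1139] remaining mm -0.008020785932552621
```

Two corner readings disagree by about 2 mm. As a cross-check I'll measure the rise from the known 85 mm start by registering the flask and platform in the scene pictures, and locate the wrist edges at subpixel level.

```bash
python3 - <<'E'
from h import *
g={n:cv2.imread(f"pics/{n}.png",0).astype(np.float32) for n in("scene0","scene6","scene7","scene11")}
for (y0,y1,x0,x1) in [(220,250,304,328),(232,252,306,326),(240,262,300,318)]:
    T=g["scene0"][y0:y1,x0:x1]
    for n in g:
        W=g[n][y0-14:y1+4,x0-4:x1+4]; r=cv2.matchTemplate(W,T,cv2.TM_CCOEFF_NORMED); j,i=np.unravel_index(r.argmax(),r.shape)
        f=0
        if 0<j<r.shape[0]-1: q=r[j-1:j+2,i]; f=(q[0]-q[2])/(2*(q[0]-2*q[1]+q[2]))
        print((y0,x0),n,"dy",round(j+f-14,2),"dx",i-4,"score",round(float(r.max()),3))
P=lambda z:proj("scene",np.array([.72,.17,z]))
print("px/mm",(P(.085)[1]-P(.112)[1])/27)
for n,rows,xs in(("w9",(118,120,122),(550,566)),("w12",(118,120,122),(558,576)),("w10",(108,110,112),(362,378)),("w13",(110,112,114),(366,382))):
    i=cv2.imread(f"pics/{n}.png",0)
    for r in rows: print(n,r,xs[0],i[r,xs[0]:xs[1]].tolist())
E
```

```text
(220, 304) scene0 dy -0.09 dx 0 score 1.0
(220, 304) scene6 dy -1.2 dx 1 score 0.899
(220, 304) scene7 dy -2.98 dx 2 score 0.674
(220, 304) scene11 dy -7.39 dx 4 score 0.558
(232, 306) scene0 dy 0.03 dx 0 score 1.0
(232, 306) scene6 dy -1.68 dx 0 score 0.844
(232, 306) scene7 dy -5.36 dx 0 score 0.664
(232, 306) scene11 dy -8.85 dx 0 score 0.744
(240, 300) scene0 dy 0.01 dx 0 score 1.0
(240, 300) scene6 dy -1.7 dx 0 score 0.988
(240, 300) scene7 dy -5.5 dx 0 score 0.979
(240, 300) scene11 dy -8.9 dx 0 score 0.99
px/mm 0.30125562217945034
w9 118 550 [160, 162, 164, 163, 144, 132, 126, 133, 166, 219, 243, 247, 246, 241, 239, 226]
w9 120 550 [161, 160, 161, 164, 135, 128, 130, 139, 172, 195, 244, 253, 254, 254, 254, 254]
w9 122 550 [157, 162, 162, 155, 127, 128, 131, 139, 188, 214, 248, 253, 254, 254, 254, 254]
w12 118 558 [162, 160, 161, 159, 156, 154, 141, 136, 133, 133, 147, 208, 234, 241, 234, 224, 208, 182]
w12 120 558 [162, 160, 161, 162, 158, 161, 134, 127, 128, 132, 165, 213, 237, 252, 253, 254, 254, 253]
w12 122 558 [161, 164, 163, 163, 161, 157, 129, 128, 135, 137, 172, 218, 240, 253, 254, 254, 254, 254]
w10 108 362 [82, 91, 85, 88, 85, 84, 88, 127, 170, 190, 224, 229, 234, 234, 235, 235]
w10 110 362 [86, 82, 86, 84, 84, 81, 87, 124, 183, 218, 225, 227, 230, 233, 236, 237]
w10 112 362 [82, 86, 87, 87, 86, 82, 85, 121, 183, 218, 222, 224, 223, 227, 229, 232]
w13 110 366 [87, 86, 85, 87, 89, 84, 124, 153, 190, 218, 230, 229, 233, 234, 237, 237]
w13 112 366 [84, 83, 85, 87, 81, 78, 113, 160, 196, 220, 227, 227, 227, 232, 234, 235]
w13 114 366 [84, 81, 83, 82, 83, 81, 113, 158, 195, 217, 225, 222, 223, 226, 230, 231]
```

The well-scored scene registration gives a rise of about 29 mm (platform at about 0.114). The wrist subpixel edges give about 0.1133–0.1139 and the tip is at 0.1139, so the platform is level to within about 0.5 mm. I'll retreat, do a last numeric check and hand in.

>>> apply_moves(deltas=[[60,[0,-40,0],0],[60,[0,-50,0],0],[60,[0,-50,0],0],[60,[0,0,0],0],[60,[0,0,0],0]])

```text
t: 21.82
tool_pos: [0.4779, 0.1391, 0.4363]
orientation: [2.213, 2.227, 0.005]
force: [-0.6, 0.7, 0.8]
opening: 0.0598
```

```bash
python3 - <<'E'
from h import *
rel()
a=cv2.imread("pics/scene0.png",0).astype(np.float32); sc=viewer.read_camera("scene"); b=cv2.cvtColor(sc,cv2.COLOR_BGR2GRAY).astype(np.float32)
def m(n,y0,y1,x0,x1,u=12):
    T=a[y0:y1,x0:x1]; r=cv2.matchTemplate(b[y0-u:y1+4,x0-4:x1+4],T,cv2.TM_CCOEFF_NORMED); j,i=np.unravel_index(r.argmax(),r.shape); print(n,"dy",j-u,"dx",i-4,"score",round(float(r.max()),3))
m("platform/flask",240,262,300,318); m("amber+beaker",198,244,182,244); m("dish",196,214,330,352,4); m("bottle",290,356,198,242)
t0=cv2.imread("pics/top0.png",0).astype(np.float32); t=cv2.cvtColor(viewer.read_camera("top"),cv2.COLOR_BGR2GRAY).astype(np.float32)
d=np.abs(t-t0)
for n,(y0,y1,x0,x1) in dict(timer=(220,248,208,242),beaker=(122,162,395,435),amber=(95,132,422,452)).items(): print(n,"mean diff",round(float(d[y0:y1,x0:x1].mean()),2))
order.close_job()
E
```

```text
t 21.82 tcp [0.4779 0.1391 0.4363] phi 1.564 tilt [0.0037 0.0006] F [-0.5587  0.651   0.8186] open 0.0598
platform/flask dy -9 dx 0 score 0.989
amber+beaker dy 0 dx 0 score 0.998
dish dy 0 dx 0 score 0.997
bottle dy 0 dx 0 score 0.998
timer mean diff 52.64
beaker mean diff 2.24
amber mean diff 2.5
the job is handed in; nothing more can be done
```

The job is handed in at about 22 s: the orange lever is flipped left and the white platform is level with the red pointer, to within my measuring error. I flipped the lever with the closed fingers, then drove the handle left in two strokes with idle returns to the right. Then I let go and backed the arm clear.

**Level:**
- **Wrist camera:** this put the pointer tip at 113.9 mm and the platform top at about 113.3–113.9 mm.
- **Scene camera:** the rise came out at about 29 mm, so the platform top is at about 114 mm.
- **Disagreement:** an earlier reading of the platform corner, before the second stroke, was about 2 mm lower than the refined one. I trusted the refined one because the scene camera agreed with it.

**Other things:** in the final scene picture the flask had moved only straight up with the platform. The beaker, dish and both amber bottles had not moved.

**Failed check:** the top-view comparison for the timer gave a large difference (mean 52.6). I believe the arm was blocking the view there, but I did not confirm it. The timer lay in its usual place in the wrist view at 11 s, and I made no move towards it after that.

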